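# Put the tin back in the row

## Robot

A 6-joint arm with a two-finger parallel gripper is mounted at the origin on the work surface. World frame = base frame: x ahead of the robot, y to its left, z up, the work surface at z = 0. Lengths are in mm, angles in rad, forces in N, time in s.
With the tool pointing down it reaches from about 350 to 975 mm from the base axis. Payload 7.1 kg.
Tool frame: the origin (TCP) lies on the centre line of the jaws, within the pads' length; the fingertips stand 25 mm ahead of it and the grasp point (between the pads) lies 6 mm ahead of it; z points along the fingers, y is the line along which they close (so a half turn about z gives the same grasp; the last joint's range is limited). The gripper opens to 88 mm and grips with 3 to 60 N. Pads are 20 mm wide; open, the fingers measure 115 mm over their backs; the gripper's body (75 mm by 178 mm) begins 61 mm behind the grasp point.
Start: joints at [-1.146, 0.423, 1.63, -0, 1.089, -0.019], TCP at [268.374, -564.429, 247.675] pointing down, gripper open.
Joint ranges: [-3, 3], [-0.9, 2.11], [0.09, 2.58], [-1.31, 4.45], [0.11, 2.69], [-2.54, 2.54]. Speed limits (rad/s): [2.39, 2.39, 3.01, 3.14, 3.14, 3.14].

## Interface

Orientations are given as a rotation vector (axis times angle).
In Python, from cell import robot gives the robot as it stands.
- The arm moves only by the shell command python3 -m handwheel 'ROWS' [OPENING]. ROWS is JSON, one flat list of numbers, 6 for each row, row after row: the shift along the tool's x, y, z in m, then the turn, a rotation vector about the tool's x, y, z in degrees. A call has 1 to 5 rows; each row is the pose to reach, as a shift and turn from the pose commanded when the call began, along the tool's axes at that moment; what a row does not reach only later rows make up. A row lasts 1/12 s, in which the tool goes at most 41.7 mm and 7.16 degrees, less where a joint would pass 70% of its speed; a pose out of reach is approached as far as the arm can. A call with a gripper value outside its range is refused whole. OPENING is the opening, from -1 (shut) to 1 (fully open), set as the call begins (- or left out, the last holds). The fingers move at their own pace and stop on an object; the grip force is fixed at half the most. Time passes only in rows, so rows that repeat a pose let the fingers close. It gives the time, the measured TCP pose, the force, the opening and the grip force at its end, in the units of the state.
- robot.get_obs(): the state, without advancing time (a new reading comes with each control period).
- robot.camera(name): name is "scene" or "top" or "wrist"; returns a dict with "img" (420x560x3 uint8, blue, green, red), "fx", "fy", "cx", "cy" (pixels), "extrinsics" (4x4, takes a point from world to camera coordinates); the wrist camera has in their place "T_tool_cam" (4x4, takes a point from camera to tool coordinates, whose origin is the TCP and whose axes are the flange's). Camera axes: x right, y down, z forward; pixel columns grow to the right and rows downward; lengths in mm; the calibration is good to about 2 mm. The wrist camera is an equidistant fisheye: a pixel r from the principal point sees the ray r / f radians off the axis. A picture is of the moment at which its call begins: read the wrist's pose just before it. There is no depth.
- robot.sign_off(): hands the job in; it is judged then, once.
The state is a dict: "t": time; "joints": joint angles; "joint_vel": joint speeds; "joint_torque": joint torques, N m; "tool_pos": TCP position; "orientation": TCP orientation; "ft_force": force on the tool from outside, world axes, zero at the start; "ft_torque": the same for the moment, N m; "finger_gap": finger opening in mm; "grasp_force": force on a finger pad.
Only numpy, scipy, OpenCV 4.12 (cv2) and the standard library are available. Lean on these libraries where they do the work, as an engineer would, in place of code of your own. Each camera call takes 0.05 s, during which the arm holds its last target. There are 200 camera calls.

## Task

One tin is missing from the row of metal colour tins in the low wooden tray: there is a gap, with a round cork pad on its floor, between two of the tins. Of the three tins standing loose on the bench, take the one of the same size as those in the row and set it down gently, upright and flat on the cork pad, without shoving or tipping the tins on either side, and let go.

Things in the scene. Friction and masses are not known exactly. Their poses are not given: they have to be found in the camera images.
- tin: The tin to put back: plain round closed aluminium tin, straight smooth sides, about 0.12 kg, 48 mm diameter, 56 mm tall; origin at the centre of its underside, z up along its axis (round: its yaw means nothing). It stands on the bench (z = 0) on the robot's right, near a wide low tin (76 mm across, 30 tall) and a slim tall one (32 mm across, 85 tall), not wanted.
- place: The empty place: cork disc, 44 mm diameter, 2 mm thick, fixed in the tray; origin at its underside's centre, 4 mm above the bench, so the seated tin's underside is 6 mm above the bench. z up, y along the row, x across it. Neighbours stand centred 58 mm off at +y and -y (gap 68 mm). Fingers have room at the tin's +x and -x sides, above the tray walls, not between the tins.
- tin_left: Neighbour at +y of the empty place, loose on the tray floor (4 mm above the bench), same as the tin to put back: 48 mm diameter, 56 mm tall; origin at the centre of its underside, z up along its axis (round: its yaw means nothing). The tray: 298 mm along the row, 76 mm across (68 inside), wall tops 14 mm above the bench.
- tin_right: Neighbour at -y of the empty place, loose on the tray floor, same as the tin to put back: 48 mm diameter, 56 mm tall; origin at the centre of its underside, z up along its axis (round: its yaw means nothing). One more such tin stands in the row; one end of the tray is left free (no cork pad there: not the place wanted).
There are look-alikes about, which are no part of the job. What is shaped like the tin but orange, purple or red is not meant.

How it is judged (in metres and radians):
At the end, for the whole second after the job is handed in: The tin stands at rest, released, upright within 0.1 rad, on the cork pad: its centre within 15 mm of the pad's centre and its underside less than 4 mm above the pad's top; both neighbouring tins are within 15 mm of where they started and upright within 0.15 rad (horizontal distance between tin and place below 0.015 m and z of tin in the frame of place between -0.002 and 0.006 m and angle between tin's own z axis and vertical below 0.1 rad and linear speed of tin below 0.02 m/s and distance of each of tin_left, tin_right from where it was at the start of the episode below 0.015 m and angle between each of tin_left, tin_right's own z axis and vertical below 0.15 rad); the robot touches nothing.
It fails at once if a neighbouring tin is shoved more than 20 mm or tipped more than 0.3 rad (distance of any of tin_left, tin_right from where it was at the start of the episode above 0.02 m or angle between any of tin_left, tin_right's own z axis and vertical above 0.3 rad).
It fails at once if the tin is dropped into the gap (falls freely faster than 0.6 m/s, about 18 mm of fall) (horizontal distance between tin and place below 0.06 m and linear speed of tin above 0.6 m/s and contact force between the fingers and tin below 0.05 N).
It also fails if it takes over 32 s, if anything falls off the work surface, if the arm or the gripper's body presses on something with over 40 N, if the wrist force passes 120 N, or if a joint passes its speed limit or range.

## Working session

There is one attempt and no reset: what is moved stays moved. The work goes in short steps, Python scripts to look and compute and a shell command to move; the robot and the scene stay as the last step left them, time stands still between calls to the robot, and variables do not carry over. Pictures are saved under pics/ and viewed, at most 10 in all, crops included, and the job is handed in when it is done.

```bash
mkdir -p pics; ls
python3 - <<'E'
from cell import robot
import cv2,numpy as np
o=robot.get_obs();print(o['tool_pos'],o['orientation'],o['finger_gap'])
for n in("scene","top"):
    c=robot.camera(n);cv2.imwrite(f"pics/{n}0.png",c["img"]);np.savez(f"{n}0.npz",**c);print(n,c["fx"],c["cx"],c["cy"],np.round(c["extrinsics"],3).tolist())
E
```

```text
pics
[ 268.18011237 -563.96798013  246.89230729] [-3.06307638e+00 -6.91122295e-01  5.05660002e-04] 88.2397082741234
scene 489.36963291914066 281.3561963322085 206.39602975855735 [[-0.387, 0.922, -0.011, 254.75], [0.587, 0.237, -0.774, -253.776], [-0.711, -0.306, -0.633, 1605.593], [0.0, 0.0, 0.0, 1.0]]
top 445.8386271462646 277.5507056992891 212.34070556106894 [[0.023, -1.0, -0.003, -81.679], [-0.978, -0.022, -0.21, 546.97], [0.209, 0.007, -0.978, 839.731], [0.0, 0.0, 0.0, 1.0]]
```

View pics/top0.png

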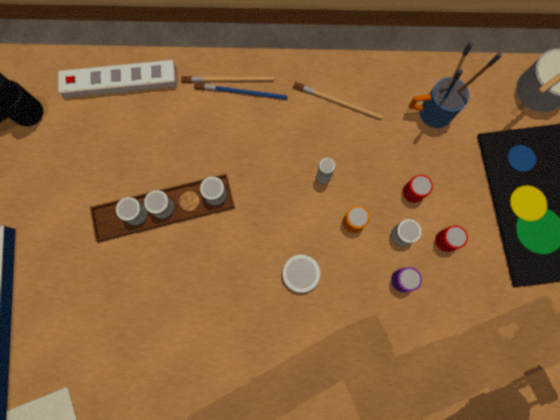

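View pics/scene0.png

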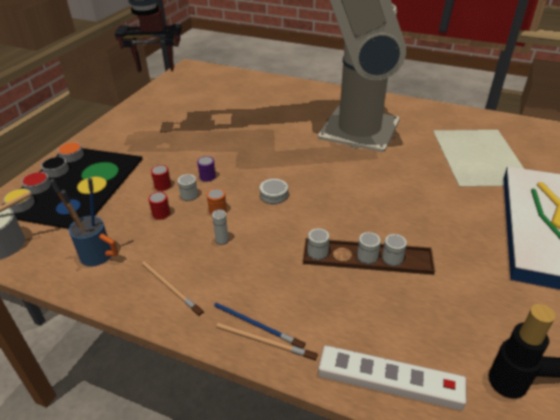

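Candidates in the top view are the plain tin (407,232), the slim tin (326,170), the wide tin (301,273), orange (357,218), red (419,188) and (453,238), and purple (407,279). I choose the plain, medium-sized tin at (407,232). The pad is at (189,200), between the tins at (157,204) and (212,190).

```bash
cat > h.py <<'E'
import numpy as np,cv2
from scipy.spatial.transform import Rotation as R
def ray(c,u,v,z):
    E=np.array(c["extrinsics"]);d=np.array([(u-c["cx"])/c["fx"],(v-c["cy"])/c["fy"],1.])
    o=-E[:3,:3].T@E[:3,3];d=E[:3,:3].T@d
    return o+d*(z-o[2])/d[2]
def proj(c,p):
    E=np.array(c["extrinsics"]);q=E[:3,:3]@p+E[:3,3];return [c["fx"]*q[0]/q[2]+c["cx"],c["fy"]*q[1]/q[2]+c["cy"]]
def wray(c,o,u,v,z):
    T=np.array(c["T_tool_cam"]);x=np.array([u-c["cx"],v-c["cy"]]);r=np.hypot(*x);th=r/c["fx"]
    d=np.r_[np.sin(th)*x/max(r,1e-9),np.cos(th)]
    Q=R.from_rotvec(o["orientation"]).as_matrix();p=np.array(o["tool_pos"])+Q@T[:3,3];d=Q@T[:3,:3]@d
    return p+d*(z-p[2])/d[2]
E
python3 - <<'E'
from h import *
c=dict(np.load("top0.npz"))
for n,u,v,z in[("tin",408,228,56),("orange",357,216,56),("redA",420,185,56),("redB",455,235,56),("purple",408,277,56),("wide",301,271,30),("slim",327,165,85),("t1",128,207,60),("t2",157,202,60),("t3",212,187,60),("pad",189,201,6)]:
    print(n,np.round(ray(c,u,v,z),0))
g=c["img"]
a=cv2.resize(g[150:310,280:480],None,fx=3,fy=3,interpolation=cv2.INTER_CUBIC)
b=cv2.resize(g[165:250,80:250],(600,300),interpolation=cv2.INTER_CUBIC)
cv2.imwrite("pics/crop.png",a[:, :]);
cv2.imwrite("pics/crop2.png",np.vstack([cv2.resize(a,(560,448))[:290],b[:,:560]]))
E
```

```text
tin [ 523. -331.   56.]
orange [ 545. -229.   56.]
redA [ 613. -359.   56.]
redB [ 511. -424.   56.]
purple [ 425. -327.   56.]
wide [ 435. -119.   30.]
slim [ 642. -166.   85.]
t1 [553. 232.  60.]
t2 [564. 174.  60.]
t3 [598.  65.  60.]
pad [580. 121.   6.]
```

View pics/crop.png

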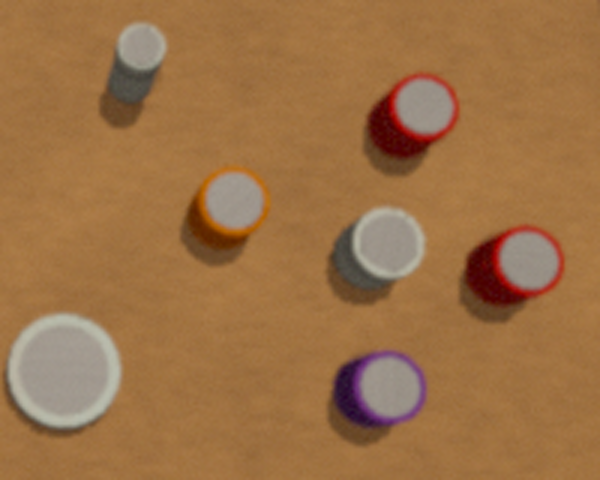

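The crop confirms it: the grey tin at crop (388,244), i.e. (409.3,231.3) in the full image, is the medium-diameter one. It stands among red, red, purple and orange look-alikes, so I'll close the jaws along the free diagonal (about -56°).

```bash
cat > go.py <<'E'
# python3 go.py x y z yaw : prints remaining shift (mm, tool axes) and turn (deg) to target, tool down, tool y at yaw
import sys
from h import *
from cell import robot
x,y,z,yaw=map(float,sys.argv[1:]);o=robot.get_obs()
Q=R.from_rotvec(o["orientation"]).as_matrix();a=np.radians(yaw)
Y=np.array([np.cos(a),np.sin(a),0]);Z=np.array([0,0,-1.]);T=np.c_[np.cross(Y,Z),Y,Z]
print("t",round(o["t"],2),"pos",np.round(o["tool_pos"],1),"shift",np.round(Q.T@(np.array([x,y,z])-o["tool_pos"]),1),"turn",np.round(R.from_matrix(Q.T@T).as_rotvec(degrees=True),1))
E
python3 - <<'E'
from h import *
c=dict(np.load("top0.npz"));s=dict(np.load("scene0.npz"))
p=ray(c,409.3,231.3,56);print(p,proj(s,p))
E
python3 -m handwheel '[0.323,-0.102,0.047,0,0,-8.6,0.323,-0.102,0.047,0,0,-8.6,0.323,-0.102,0.047,0,0,-8.6,0.323,-0.102,0.047,0,0,-8.6,0.323,-0.102,0.047,0,0,-8.6]' 1
python3 go.py 516 -333 200 -56
```

```text
[ 516.13814991 -333.43128403   56.        ] [np.float64(186.46742249351132), np.float64(179.0088314524569)]
t: 0.52
tool_pos: [420.2, -422.3, 218.5]
orientation: [-3.004, -0.918, 0.0]
ft_force: [0.2, -0.2, 0.1]
finger_gap: 87.8
grasp_force: 0.0
t 0.52 pos [ 420.2 -422.3  218.5] shift [129.3 -20.5  18.5] turn [-0.  0. -0.]
```

```bash
python3 -m handwheel '[0.129,-0.0205,0.0185,0,0,0,0.129,-0.0205,0.0185,0,0,0,0.129,-0.0205,0.0185,0,0,0,0.129,-0.0205,0.0185,0,0,0,0.129,-0.0205,0.0185,0,0,0]'
python3 go.py 516 -333 200 -56
python3 - <<'E'
from h import *
from cell import robot
o=robot.get_obs();c=robot.camera("wrist");cv2.imwrite("pics/w1.png",c["img"]);np.savez("w1.npz",pos=o["tool_pos"],ori=o["orientation"],**c)
print(np.round(c["T_tool_cam"],3).tolist(),c["fx"],c["cx"],c["cy"])
E
```

```text
t: 0.93
tool_pos: [516.2, -332.4, 199.6]
orientation: [-3.001, -0.925, 0.001]
ft_force: [-0.7, -0.6, 0.7]
finger_gap: 87.8
grasp_force: 0.0
t 0.93 pos [ 516.2 -332.4  199.6] shift [-0.5  0.4 -0.4] turn [-0.1  0.   0.3]
[[0.001, -0.966, -0.259, 69.473], [1.0, 0.001, 0.0, 0.114], [-0.0, -0.259, 0.966, -136.572], [0.0, 0.0, 0.0, 1.0]] 325.19226210127806 282.7899490912558 210.55016771308104
```

View pics/w1.png

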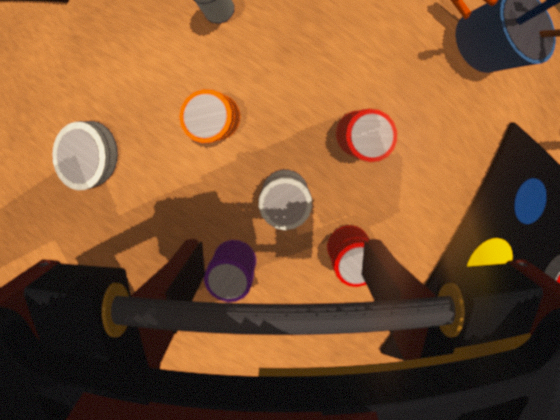

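The tin's lid is at about (285,200) between the look-alikes. I'll cast that onto z=56.

Run:
```python
from h import *
d=dict(np.load("w1.npz"));o=dict(tool_pos=d["pos"],orientation=d["ori"])
g=d["img"][160:240,240:330];h=cv2.cvtColor(g,cv2.COLOR_BGR2HSV);m=((h[...,1]<60)&(h[...,2]>110)).astype(np.uint8)
m=cv2.morphologyEx(m,cv2.MORPH_OPEN,np.ones((3,3)))
k=max(cv2.findContours(m,0,1)[0],key=cv2.contourArea);(x,y),r=cv2.minEnclosingCircle(k);print(x+240,y+160,r,cv2.boundingRect(k))
for u,v in[(x+240,y+160),(285,200),(x+240-r,y+160),(x+240+r,y+160)]: print(wray(d,o,u,v,56))
```

```text
284.5 200.5 25.739173889160156 (19, 18, 52, 32)
[ 519.91321598 -331.70941202   56.        ]
[ 520.53788313 -331.81800562   56.        ]
[ 507.05747528 -312.85306172   56.        ]
[ 532.80882564 -350.55629273   56.        ]
```

```bash
python3 go.py 517.5 -333 43 -56
python3 -m handwheel '[0.001,0.0008,0.080,-0.1,0,0.3,0.001,0.0008,0.080,-0.1,0,0.3,0.001,0.0008,0.120,-0.1,0,0.3,0.001,0.0008,0.140,-0.1,0,0.3,0.001,0.0008,0.157,-0.1,0,0.3]'
python3 go.py 517.5 -333 43 -56
```

```text
t 0.98 pos [ 515.1 -333.8  200. ] shift [  2.6   0.8 157. ] turn [-0.1  0.   0.2]
t: 1.4
tool_pos: [513.4, -335.7, 41.1]
orientation: [-3.007, -0.908, 0.003]
ft_force: [0.1, 0.5, 0.2]
finger_gap: 87.8
grasp_force: 0.0
t 1.4 pos [ 513.4 -335.7   41.1] shift [ 4.9  0.1 -1.9] turn [-0.1  0.1 -0.4]
```

```bash
python3 -m handwheel '[0.0035,0,-0.0015,0,0,-0.3,0.0035,0,-0.0015,0,0,-0.3,0.0035,0,-0.0015,0,0,-0.3]'
python3 go.py 517.5 -333 43 -56;python3 -m handwheel '[0,0,0,0,0,0,0,0,0,0,0,0,0,0,0,0,0,0,0,0,0,0,0,0,0,0,0,0,0,0]' -1
python3 -m handwheel '[0,0,0,0,0,0,0,0,0,0,0,0,0,0,0,0,0,0,0,0,0,0,0,0,0,0,0,0,0,0]';python3 go.py 517.5 -333 43 -56
```

```text
t: 1.65
tool_pos: [519.3, -334.2, 46.4]
orientation: [3.002, 0.917, 0.003]
ft_force: [0.3, 0.5, 0.4]
finger_gap: 87.8
grasp_force: 0.0
t 1.65 pos [ 519.3 -334.2   46.4] shift [-0.8 -2.   3.4] turn [ 0.2 -0.  -0. ]
t: 2.07
tool_pos: [519.2, -332.8, 45.5]
orientation: [3.002, 0.919, 0.001]
ft_force: [0.1, 0.1, 0.3]
finger_gap: 58.0
grasp_force: 0.0
t: 2.48
tool_pos: [519.1, -332.8, 45.2]
orientation: [3.002, 0.919, 0.001]
ft_force: [0.0, 0.7, 3.6]
finger_gap: 47.4
grasp_force: 30.0
t 2.48 pos [ 519.1 -332.8   45.2] shift [-1.5 -0.7  2.2] turn [ 0.1 -0.   0. ]
```

Gripped (47.4 mm, 30 N). Now lift.

```bash
python3 -m handwheel '[0,0,-0.01,0,0,0,0,0,-0.035,0,0,0,0,0,-0.065,0,0,0,0,0,-0.095,0,0,0,0,0,-0.115,0,0,0]'
python3 go.py 580 121 160 17
```

```text
t: 2.9
tool_pos: [519.5, -333.0, 163.0]
orientation: [3.001, 0.918, 0.003]
ft_force: [-0.1, -0.6, -2.2]
finger_gap: 47.7
grasp_force: 30.0
t 2.9 pos [ 519.5 -333.   163. ] shift [ 304.2 -342.4    1.9] turn [  0.2   0.1 -73. ]
```

```bash
python3 -m handwheel '[0.014,-0.012,0,0,0,-4,0.038,-0.034,0,0,0,-10,0.062,-0.056,0,0,0,-16,0.087,-0.079,0,0,0,-22,0.112,-0.102,0,0,0,-28]'
python3 go.py 606 35 160 17
```

```text
t: 3.32
tool_pos: [554.5, -184.2, 160.3]
orientation: [2.687, 1.624, 0.0]
ft_force: [0.3, 0.1, -1.2]
finger_gap: 47.5
grasp_force: 30.0
t 3.32 pos [ 554.5 -184.2  160.3] shift [218.  -56.4   0. ] turn [  0.1   0.1 -44.7]
```

```bash
python3 -m handwheel '[0.034,-0.009,0,0,0,-6.5,0.068,-0.018,0,0,0,-13,0.102,-0.027,0,0,0,-19.5,0.136,-0.036,0,0,0,-26,0.170,-0.045,0,0,0,-32]'
python3 go.py 606 35 160 17
```

```text
t: 3.73
tool_pos: [594.6, -12.5, 160.0]
orientation: [2.134, 2.303, -0.001]
ft_force: [0.4, -0.5, -2.7]
finger_gap: 47.2
grasp_force: 30.0
t 3.73 pos [594.6 -12.5 160. ] shift [46.4 15.  -0. ] turn [  0.    0.1 -12.6]
```

```bash
python3 -m handwheel '[0.025,0.008,0,0,0,-6.5,0.042,0.0135,0,0,0,-11,0.0465,0.015,0,0,0,-12.6,0.0465,0.015,0,0,0,-12.6,0.0465,0.015,0,0,0,-12.6]'
python3 -m handwheel '[0,0,0,0,0,0,0,0,0,0,0,0]'
python3 - <<'E'
from h import *
from cell import robot
o=robot.get_obs();c=robot.camera("wrist");cv2.imwrite("pics/w2.png",c["img"]);np.savez("w2.npz",pos=o["tool_pos"],ori=o["orientation"],**c)
E
```

```text
t: 4.15
tool_pos: [606.0, 32.8, 159.6]
orientation: [1.878, 2.517, -0.002]
ft_force: [-1.2, 0.4, -0.8]
finger_gap: 47.9
grasp_force: 30.0
t: 4.32
tool_pos: [606.0, 32.0, 159.6]
orientation: [1.879, 2.516, -0.001]
ft_force: [0.4, 0.1, -1.3]
finger_gap: 47.4
grasp_force: 30.0
```

View pics/w2.png

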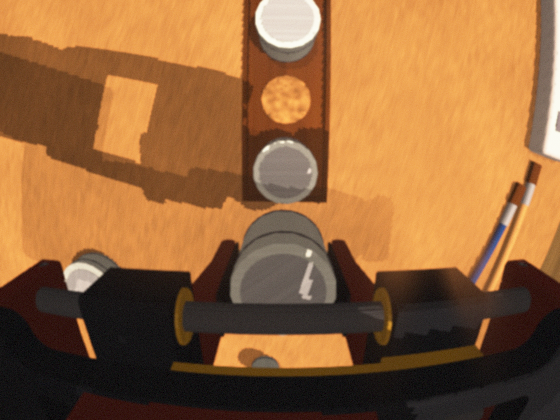

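The pad is clear at (286,100), between lids at (286,170) and (288,19). The tray is aligned with the tool, and the held tin's lid is at about (283,285).

Run:
```python
from h import *
d=dict(np.load("w2.npz"));o=dict(tool_pos=d["pos"],orientation=d["ori"])
h=cv2.cvtColor(d["img"],cv2.COLOR_BGR2HSV)
m=cv2.inRange(h[68:132,253:320],(5,80,110),(30,255,255));m=cv2.morphologyEx(m,2,np.ones((5,5)))
k=max(cv2.findContours(m,0,1)[0],key=cv2.contourArea);e=cv2.fitEllipse(cv2.convexHull(k));print(e)
u,v=e[0][0]+253,e[0][1]+68
p=wray(d,o,u,v,6);a=wray(d,o,286,170,60);b=wray(d,o,288,18,60);s=a-b
print(u,v,"pad",p,"t3",a,"t2",b,"mid",(a+b)/2,"len",np.hypot(*s[:2]),"across",np.degrees(np.arctan2(s[1],s[0]))+90)
q=wray(d,o,283,285,170);Q=R.from_rotvec(d["ori"]).as_matrix();print("held rel tool",Q.T@(q-d["pos"]),np.degrees(np.arctan2(Q[1,1],Q[0,1])))
```

```text
((27.363521575927734, 30.878101348876953), (65.86195373535156, 187.15365600585938), 88.51396942138672)
280.36352157592773 98.87810134887695 pad [576.50231064 120.76526022   6.        ] t3 [596.76943387  68.16297423  60.        ] t2 [565.85149193 177.36317474  60.        ] mid [581.3104629  122.76307448  60.        ] len 113.49274393137128 across 15.808452291993987
held rel tool [  2.65606769  -0.87772041 -10.37424857] 16.478614293518334
```

Pad at about (581.5,122); allowing for the tin's small offset in the jaws, the TCP target is (582,120.5), with TCP z = 51 when seated.

```bash
python3 go.py 582 120.5 130 16.3
python3 -m handwheel '[0.025,0,0,0,0,0,0.055,0,0,0,0,0,0.080,0,0.010,0,0,0,0.092,0.0015,0.025,0,0,0.2,0.092,0.0015,0.030,0,0,0.2]'
python3 -m handwheel '[0,0,0,0,0,0,0,0,0,0,0,0]'; python3 go.py 582 120.5 75 16.3
```

```text
t 4.37 pos [606.1  32.  159.6] shift [91.7  2.  29.5] turn [0.  0.1 0.2]
t: 4.78
tool_pos: [580.1, 123.1, 128.1]
orientation: [1.88, 2.517, -0.003]
ft_force: [-0.3, -0.0, -2.1]
finger_gap: 47.3
grasp_force: 30.0
t: 4.95
tool_pos: [581.6, 120.9, 129.4]
orientation: [1.882, 2.514, -0.002]
ft_force: [-0.3, -0.0, -1.8]
finger_gap: 47.5
grasp_force: 30.0
t 4.95 pos [581.6 120.9 129.4] shift [-0.3  0.3 54.4] turn [-0.   0.1  0.1]
```

```bash
python3 -m handwheel '[0,0,0.010,0,0,0,0,0,0.018,0,0,0,0,0,0.018,0,0,0]'
python3 - <<'E'
from h import *
from cell import robot
o=robot.get_obs();c=robot.camera("wrist");s=robot.camera("scene")["img"];np.savez("w3.npz",pos=o["tool_pos"],ori=o["orientation"],**c)
cv2.imwrite("pics/w3.png",np.hstack([cv2.resize(c["img"][50:400,150:430],(440,550)),cv2.resize(s[190:290,285:350],(357,550))]))
E
```

```text
t: 5.2
tool_pos: [580.8, 120.8, 109.9]
orientation: [1.883, 2.515, -0.004]
ft_force: [-0.3, -1.0, -1.8]
finger_gap: 47.9
grasp_force: 30.0
```

View pics/w3.png

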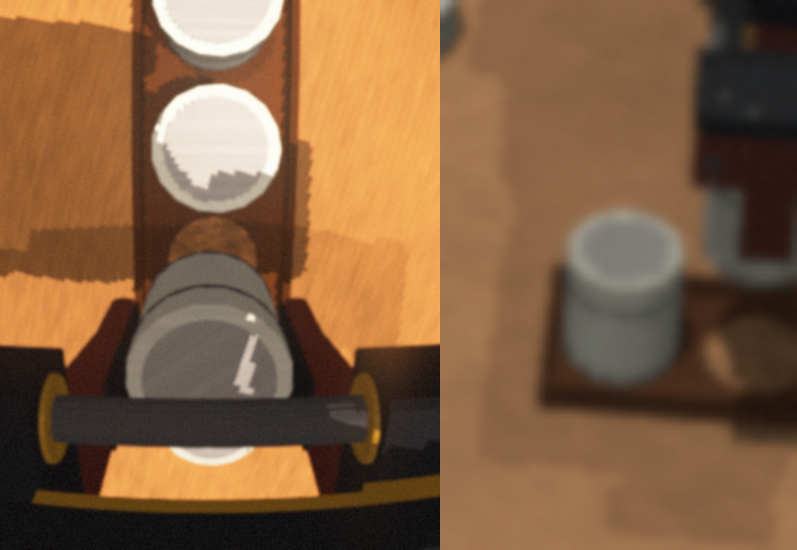

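The wrist view shows the held tin's lid at crop (209,372), full image (283,287), centred over the gap. The neighbour's lid is at crop (216,147), full image (287.5,143.6), untouched. Checking the offset between them:

```bash
python3 - <<'E'
from h import *
d=dict(np.load("w3.npz"));o=dict(tool_pos=d["pos"],orientation=d["ori"]);Q=R.from_rotvec(d["ori"]).as_matrix()
for u,v,z in[(287.5,143.6,60),(283,286.8,121),(150+213/1.571,50+215/1.571,6)]: print(np.round(Q.T@(wray(d,o,u,v,z)-d["pos"]),1))
E
python3 go.py 582 120.5 75 16.3
```

```text
[59.7  1.7 49.8]
[  2.2  -0.9 -11.1]
[ 24.1   1.1 103.8]
t 5.3 pos [581.3 121.2 110.9] shift [-0.8  0.5 35.9] turn [-0.   0.1  0.1]
```

```bash
python3 -m handwheel '[0,0.0012,0.010,0,0,0,0,0.0012,0.024,0,0,0,0,0.0012,0.038,0,0,0,0,0.0012,0.048,0,0,0,0,0.0012,0.052,0,0,0]'
python3 -m handwheel '[0,0,0,0,0,0,0,0,0,0,0,0,0,0,0,0,0,0]'; python3 go.py 582 120.5 51 16.3
```

```text
t: 5.72
tool_pos: [581.9, 121.9, 57.6]
orientation: [1.881, 2.516, -0.003]
ft_force: [0.3, 0.6, -0.9]
finger_gap: 47.6
grasp_force: 30.0
t: 5.97
tool_pos: [583.2, 122.2, 60.0]
orientation: [1.88, 2.514, 0.0]
ft_force: [0.5, 0.1, -2.1]
finger_gap: 47.6
grasp_force: 30.0
t 5.97 pos [583.2 122.2  60. ] shift [-1.2 -1.7  9. ] turn [0.1 0.1 0.1]
```

```bash
python3 -m handwheel '[0,0,0.002,0,0,0,0,0,0.004,0,0,0,0,0,0.005,0,0,0,0,0,0.006,0,0,0,0,0,0.006,0,0,0]'
python3 -m handwheel '[0,0,0.0007,0,0,0,0,0,0.0015,0,0,0,0,0,0.0015,0,0,0]'
```

```text
t: 6.38
tool_pos: [582.6, 122.0, 53.3]
orientation: [1.88, 2.515, -0.001]
ft_force: [0.1, -0.3, -1.1]
finger_gap: 47.6
grasp_force: 30.0
t: 6.63
tool_pos: [582.6, 122.0, 51.8]
orientation: [1.88, 2.515, -0.001]
ft_force: [-0.0, -0.5, -1.3]
finger_gap: 47.6
grasp_force: 30.0
```

```bash
python3 -m handwheel '[0,0,0.0005,0,0,0,0,0,0.001,0,0,0,0,0,0.001,0,0,0]'
python3 -m handwheel '[0,0,0.0005,0,0,0,0,0,0.001,0,0,0,0,0,0.001,0,0,0]'
```

```text
t: 6.88
tool_pos: [582.8, 122.0, 51.2]
orientation: [1.88, 2.515, -0.001]
ft_force: [-0.5, -0.5, 3.5]
finger_gap: 47.7
grasp_force: 30.0
t: 7.13
tool_pos: [582.8, 122.0, 51.1]
orientation: [1.88, 2.515, -0.001]
ft_force: [-4.2, -1.3, 13.0]
finger_gap: 47.8
grasp_force: 30.0
```

It's seated, with contact at TCP z of about 51. Ease off, open, and rise.

```bash
python3 -m handwheel '[0,0,-0.001,0,0,0,0,0,-0.001,0,0,0]'
python3 -m handwheel '[0,0,0,0,0,0,0,0,0,0,0,0,0,0,0,0,0,0,0,0,0,0,0,0,0,0,0,0,0,0]' 1
python3 -m handwheel '[0,0,0,0,0,0,0,0,0,0,0,0,0,0,0,0,0,0,0,0,0,0,0,0]'
```

```text
t: 7.3
tool_pos: [582.9, 122.1, 51.2]
orientation: [1.88, 2.514, -0.0]
ft_force: [0.3, -1.8, 4.4]
finger_gap: 47.5
grasp_force: 30.0
t: 7.72
tool_pos: [582.7, 122.0, 50.8]
orientation: [1.88, 2.515, -0.001]
ft_force: [1.3, 0.3, -0.8]
finger_gap: 77.4
grasp_force: 0.0
t: 8.05
tool_pos: [582.7, 122.0, 50.9]
orientation: [1.88, 2.515, -0.001]
ft_force: [0.4, -0.1, 0.4]
finger_gap: 87.6
grasp_force: 0.0
```

```bash
python3 -m handwheel '[0,0,-0.015,0,0,0,0,0,-0.04,0,0,0,0,0,-0.07,0,0,0,0,0,-0.10,0,0,0,0,0,-0.12,0,0,0]'
python3 -m handwheel '[-0.03,0,0,0,0,0,-0.065,0,0,0,0,0,-0.09,0,0,0,0,0,-0.1,0,0,0,0,0,-0.1,0,0,0,0,0]'
python3 - <<'E'
from h import *
from cell import robot
o=robot.get_obs();c=robot.camera("wrist");s=robot.camera("scene")["img"];np.savez("w4.npz",pos=o["tool_pos"],ori=o["orientation"],**c)
cv2.imwrite("pics/w4.png",np.hstack([cv2.resize(c["img"][0:350,150:430],(440,550)),cv2.resize(s[215:285,290:440],(357,167)).repeat(1,0) if 0 else cv2.copyMakeBorder(cv2.resize(s[215:285,290:440],(357,167)),0,383,0,0,0)]))
E
```

```text
t: 8.47
tool_pos: [583.4, 122.4, 173.6]
orientation: [1.879, 2.513, 0.002]
ft_force: [1.2, -0.5, 0.3]
finger_gap: 88.1
grasp_force: 0.0
t: 8.88
tool_pos: [611.3, 24.4, 171.1]
orientation: [1.884, 2.512, -0.001]
ft_force: [0.7, 0.1, 0.1]
finger_gap: 87.7
grasp_force: 0.0
```

View pics/w4.png

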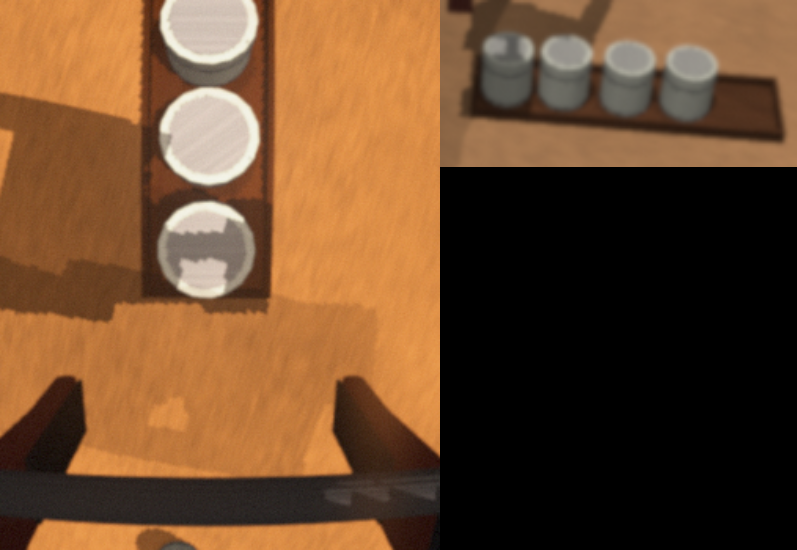

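The tin is at crop (209,136), upright and level in the row, with even gaps to both neighbours at (209,25) and (206,249). The scene view shows four evenly spaced, upright tins. Let the arm settle, then hand in.

```bash
python3 -m handwheel '[0,0,0,0,0,0,0,0,0,0,0,0,0,0,0,0,0,0]' >/dev/null; python3 -c "
from cell import robot
print(robot.sign_off())"
```

```text
the job is handed in; nothing more can be done
None
```

The matching tin is standing upright on the cork pad and released, its neighbours look undisturbed, and the job was handed in at about 9 s; no verdict came back.

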